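Set a valve spindle and lock it with the jam nut

ROBOT

A 7-joint arm with a two-finger parallel gripper is mounted at the origin on the work surface. World frame = base frame: x ahead of the robot, y to its left, z up, the work surface at z = 0. Lengths are in m, angles in rad, forces in N, time in s.
With the tool pointing down it reaches from about 0.4 to 0.85 m from the base axis. Payload 6.9 kg.
Tool frame: the origin (TCP) lies midway between the tips of the shut fingers; the grasp point (between the pads) lies bot.grip_depth behind it (bot.grip_depth is the distance from the TCP to the grasp point, in m); z points along the fingers, y is the line along which they close (so a half turn about z gives the same grasp; the last joint's range is limited). The gripper opens to 85 mm and grips with 20 to 120 N. Pads are 22 mm wide; open, the fingers measure 114 mm over their backs; the gripper's body (76 mm by 85 mm) begins 54 mm behind the grasp point. The pads swing forward as they close: fully open they stand 13 mm farther back than shut.
Start: joints at [1.391, 0.507, -0.238, 1.5, 0.126, 1.149, -0.155], TCP at [0.176, -0.6, 0.231] pointing down, gripper open.
Joint ranges: [-3.08, 3.08], [-0.24, 2.05], [-1.43, 1.35], [0, 2.5], [-1.52, 4.66], [0.17, 1.96], [-2.89, 2.89]. Speed limits (rad/s): [2.39, 2.39, 3.14, 3.14, 3.14, 3.14, 3.14].

INTERFACE

Orientations are given as a unit quaternion [w, x, y, z].
In Python, from workcell import bot, viewer, read_t, read_joints, read_joint_velocities, read_tau, read_ee_pos, read_ee_rot, read_ft_force, read_moment, read_opening, read_finger_force gives the robot as it stands. Calls block until the motion is done:
- bot.move_pose(position, orientation): joint-space move of the TCP to a pose.
- bot.move_l(position, attitude=None, max_speed=0.15, threshold=None): straight line of the TCP; attitude=None keeps the orientation; max_speed is the mean speed in m/s. With threshold (N) it stops when the force on the tool has changed by that much, and returns True; else False.
- bot.move_joints(angles): joint-space move.
- bot.set_gripper(opening): finger opening in m; the grip force is fixed at half the most; returns when the fingers have stopped.
- bot.wait(seconds).
- bot.ik(position, orientation): joint angles nearest the present ones, or None.
- viewer.read_camera(name): name is "side" or "top" or "wrist"; returns a dict with "image" (400x640x3 uint8, red, green, blue), "mtx" (3x3 intrinsics, pixels), "world_from_camera" (4x4, takes a point from camera to world coordinates); the wrist camera has in their place "tool_from_camera" (4x4, takes a point from camera to tool coordinates, whose origin is the TCP and whose axes are the flange's). Camera axes: x right, y up, looking along -z (the intrinsics and any distortion apply to the point x, -y, -z); pixel columns grow to the right and rows downward; lengths in m; the calibration is good to about 2 mm. A picture is of the moment at which its call begins: read the wrist's pose just before it. There is no depth.
A pose or a line that the arm cannot do raises bot.MotionError and nothing moves.
- bot.finish_job(): hands the job in; it is judged then, once.
Readings, each from a call of its own:
- read_t(): time.
- read_joints(): joint angles.
- read_joint_velocities(): joint speeds.
- read_tau(): joint torques, N m.
- read_ee_pos(): TCP position.
- read_ee_rot(): TCP orientation.
- read_ft_force(): force on the tool from outside, world axes, zero at the start.
- read_moment(): the same for the moment, N m.
- read_opening(): finger opening in m.
- read_finger_force(): force on a finger pad.
Only numpy, scipy, OpenCV 4.12 (cv2) and the standard library are available. Lean on these libraries where they do the work, as an engineer would, in place of code of your own. Each camera call takes 0.05 s, during which the arm holds its last target. There are 200 camera calls.

TASK

On the valve clamped in the blue torque fixture, first turn the black bar on top so that its red end points at the yellow-banded port. Then, without disturbing that setting, run the brass jam nut down clockwise until it is hard against the valve body, and tighten it until the fixture's orange needle stands steady in the green band, never letting it reach the red. Let go so that the needle falls back, and leave the other things on the bench where they are.

Things in the scene. Friction and masses are not known exactly. Their poses are not given: they have to be found in the camera images.
- fixture: Blue torque-indicating fixture bolted to the bench: plate 260 x 190 x 12 mm, reaching 160 mm along its +x, 100 mm along -x. Origin: underside of the plate on the vertical axis shared by valve, nut and bar; z up. The valve stands on its round sprung table; scale painted on the plate 105 to 139 mm out at the +x end.
- gauge (a joint): Turn (rad) of the sprung table with valve, nut and spindle, positive clockwise from above; 0 at rest, orange needle along the fixture's +x. Spring 2.5 N m/rad, so it shows the torque on the valve: white to 0.16, green 0.16 to 0.36 (0.4 to 0.9 N m), yellow to 0.48, red beyond. Springs back to 0 when let go.
- valve: Silver valve body on the sprung table: round, 80 mm across, flat deck 72 mm above the bench, on it a round boss 44 mm across, 22 mm high. Two pipe ports along its own +y and -y, reaching 76 mm from the axis, 33 to 71 mm above the bench; the +y one has the yellow band. Origin: on the axis, 28 mm above the bench.
- seat (a point): Centre of the boss's top face (94 mm above the bench), against which the nut must lock; z up, y towards the yellow port. A fixed threaded brass bush stands up from it, hidden inside the nut.
- nut: Brass hex jam nut, 50 mm across flats, 58 across corners, 18 thick, on the fixed bush. Origin: centre of its underside; z up; own x is normal to a flat. Clockwise from above runs it down 10 mm a turn; starts 1.9 to 3.8 mm above the seat (1.2 to 2.4 rad to go); the angle at which it seats differs from part to part. Runs at 0.05 N m; once seated it stops dead and the sprung table turns with it.
- spindle (a joint): Angle in rad from the yellow port (valve +y) to the red end of the bar, positive counter-clockwise from above; 0 is the wanted setting; starts at -1.3 to -0.55; stops at +-1.7. Turning friction 0.06 N m, stays where it is left. The spindle passes through the bush and does not turn with the nut.
- bar (a point): Centre of the spindle's black bar head, 142 mm above the bench: 14 mm thick (own x), 34 mm long (own y, red end at +y), 24 mm tall (130 to 154 mm above the bench), on a 16 mm neck clear of the nut, whose top starts 114 to 116 mm above the bench. An open gripper can straddle the bar to take the nut below.
- spare_valve_a: Bystander: spare silver valve body, 80 mm across, 80 mm tall, loose; origin at its underside.
- spare_valve_b: Bystander: second spare valve body, same size.
- spare_nut: Bystander: loose spare jam nut lying on the bench, 50 mm across flats, 18 mm thick.
- wrench: Bystander: steel wrench lying on the bench.
- screwdriver: Bystander: red screwdriver lying on the bench.
- pliers: Bystander: yellow-handled pliers, 190 mm long, lying on the bench.
- sealant: Bystander: white sealant bottle, 40 mm across, 110 mm tall, standing.

How it is judged:
On the way, in this order (a step that is already met when the one before it is completed fails the run):
1. the bar's red end is turned to the yellow port (within 0.12 rad) and the bar is let go, with the nut not yet run down (value of joint spindle between -0.12 and 0.12 rad and contact force between the fingers and anything else below 0.5 N and z of nut in the frame of seat above 0.0008 m), for 0.1 s.
2. the nut, turned by the gripper, is down on the seat and the needle stands in the green band, the bar still on its mark (z of nut in the frame of seat below 0.0006 m and value of joint gauge between 0.16 and 0.36 rad and contact force between the fingers and nut above 3 N and value of joint spindle between -0.12 and 0.12 rad), for 0.3 s.
At the end, for the whole second after the job is handed in: The nut rests on the seat (gap under 0.6 mm), the bar's red end points at the yellow port within 0.12 rad, the needle is back at rest within 0.05 rad of zero, all still; every bystander within 25 mm of where it was (z of nut in the frame of seat below 0.0006 m and value of joint spindle between -0.12 and 0.12 rad and value of joint gauge between -0.05 and 0.05 rad and linear speed of nut below 0.01 m/s); the robot touches nothing.
It fails at once if the needle reaches the red (torque above 1.2 N m) (value of joint gauge above 0.48 rad).
It fails at once if a bystander is moved more than 25 mm (distance of any of spare_valve_a, spare_valve_b, spare_nut, wrench, screwdriver, pliers, sealant from where it was at the start of the episode above 0.025 m).
It also fails if it takes over 58 s, if anything falls off the work surface, if the arm or the gripper's body presses on something with over 40 N, if the wrist force passes 120 N, or if a joint passes its speed limit or range.

## Working session

There is one attempt and no reset: what is moved stays moved. The work goes in short steps, each a Python script; the robot and the scene stay as the last script left them, time stands still between calls to the robot, and variables do not carry over. Pictures are saved under pics/ and viewed, at most 10 in all, crops included, and the job is handed in when it is done.

```bash
mkdir -p pics; ls
python3 - <<'E'
from workcell import *
import cv2,numpy as np
for n in ["top","side"]:
    c=viewer.read_camera(n); cv2.imwrite(f"pics/{n}0.png",c["image"][:,:,::-1]); print(n,c["mtx"].tolist(),np.round(c["world_from_camera"],4).tolist(),[k for k in c])
c=viewer.read_camera("wrist");print(c["mtx"].tolist(),np.round(c["tool_from_camera"],4).tolist(),{k:v for k,v in c.items() if k not in("image","mtx","tool_from_camera")})
print(read_t(),read_ee_pos(),read_ee_rot(),bot.grip_depth,read_opening())
E
```

```text
pics
top [[424.77362598164063, 0.0, 322.41745123247847], [0.0, 424.77362598164063, 201.61098923422307], [0.0, 0.0, 1.0]] [[0.0079, 0.9961, -0.0877, 0.4438], [-1.0, 0.0076, -0.0044, -0.0394], [-0.0038, 0.0877, 0.9961, 1.1729], [0.0, 0.0, 0.0, 1.0]] ['image', 'mtx', 'world_from_camera']
side [[377.991512266276, 0.0, 322.5652996728357], [0.0, 377.991512266276, 205.21090157405035], [0.0, 0.0, 1.0]] [[-0.9794, 0.0838, -0.1835, 0.3865], [-0.2008, -0.4934, 0.8463, 0.7904], [-0.0196, 0.8658, 0.5, 0.6], [0.0, 0.0, 0.0, 1.0]] ['image', 'mtx', 'world_from_camera']
[[349.3029288390579, 0.0, 319.55271345910757], [0.0, 349.3029288390579, 196.86411267886905], [0.0, 0.0, 1.0]] [[0.0012, 0.9459, 0.3246, 0.0845], [1.0, -0.0011, -0.0005, 0.0], [-0.0001, 0.3246, -0.9459, -0.1432], [0.0, 0.0, 0.0, 1.0]] {}
0.15 [ 0.17543401 -0.59948305  0.23063768] [-6.62002761e-04  9.89878043e-01  1.41919025e-01 -1.07927431e-04] 0.0187 0.08551123437691537
```

View pics/top0.png

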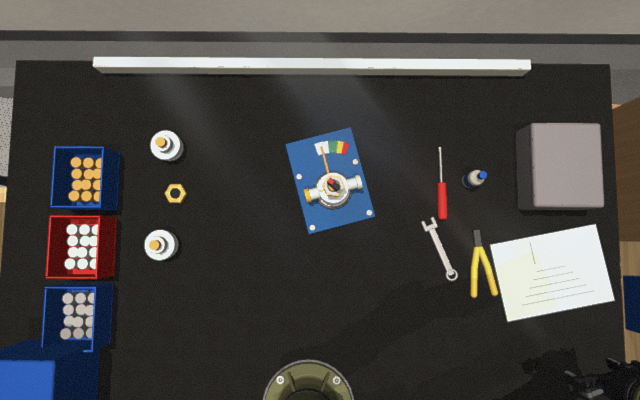

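View pics/side0.png

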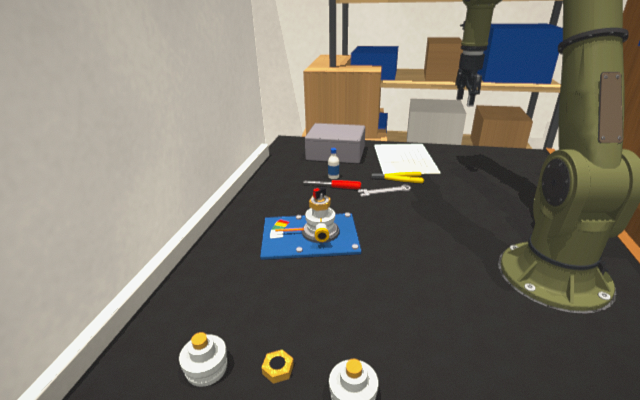

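The top view shows the fixture at about (330,182), needle along image-up, yellow port on the left at (308,193), and the bar's red end near (335,184). Spare valves are at the left (166,145), (160,245) and tools at the right (x>425), so there is clear room around the fixture.

```bash
cat > h.py <<'E'
from workcell import *
import cv2,numpy as np
from scipy.spatial.transform import Rotation as R
def rot(q): q=np.asarray(q); return R.from_quat(q[[1,2,3,0]])
def cam(n):
    T=np.eye(4); T[:3,:3]=rot(read_ee_rot()).as_matrix(); T[:3,3]=read_ee_pos()
    c=viewer.read_camera(n)
    W=T@c["tool_from_camera"] if n=="wrist" else c["world_from_camera"]
    return c["image"],c["mtx"],W
def cast(px,K,W,z):
    px=np.atleast_2d(px).astype(float)
    d=np.c_[(px[:,0]-K[0,2])/K[0,0],-(px[:,1]-K[1,2])/K[1,1],-np.ones(len(px))]@W[:3,:3].T
    return W[:3,3]+d*((z-W[2,3])/d[:,2])[:,None]
def down(yaw):
    "tool down, tool y (closing line) at world angle yaw (mod pi)"
    y=np.array([np.cos(yaw),np.sin(yaw),0]);z=np.array([0,0,-1.]);x=np.cross(y,z)
    q=R.from_matrix(np.c_[x,y,z]).as_quat(); return q[[3,0,1,2]]
def yaw(): 
    m=rot(read_ee_rot()).as_matrix(); return np.arctan2(m[1,1],m[0,1])
def mask(img,lo,hi): return cv2.inRange(cv2.cvtColor(img,cv2.COLOR_RGB2HSV),lo,hi)
def big(m):
    return max(cv2.findContours(m,cv2.RETR_EXTERNAL,cv2.CHAIN_APPROX_NONE)[0],key=cv2.contourArea)
E
python3 - <<'E'
from h import *
img,K,W=cam("top")
m=mask(img,(100,120,60),(125,255,255)); m[:,:270]=0;m[:,400:]=0
m[:110]=0;m[250:]=0
c=big(m)[:,0]
P=cast(c,K,W,0.012)[:,:2]
r=cv2.minAreaRect(P.astype(np.float32)*1000); print(r,cv2.boxPoints(r))
print(yaw(),read_joints())
E
```

```text
((606.519287109375, -52.850318908691406), (261.1094055175781, 190.0286865234375), 15.350086212158203) [[ 455.4701       4.2145844]
 [ 505.7738    -179.0351   ]
 [ 757.5685    -109.91522  ]
 [ 707.2648      73.33446  ]]
-1.2860258003233145 [ 1.39151952  0.5080221  -0.23753425  1.50073776  0.12572072  1.14890007
 -0.15479509]
```

Run:
```python
from h import *
for z in(0.086,0.27):
  for d in range(-180,180,15):
    q=bot.ik([0.5776,-0.0608,z],down(np.radians(d))); print(z,d,None if q is None else np.round(q,2).tolist())
```

```text
0.086 -180 [-0.55, 0.89, 1.15, 1.81, -0.93, 1.09, -2.19]
0.086 -165 [0.04, 0.59, 0.03, 1.81, -0.03, 0.75, -2.79]
0.086 -150 [0.09, 0.59, -0.04, 1.81, 0.03, 0.75, -2.59]
0.086 -135 [0.15, 0.59, -0.13, 1.8, 0.1, 0.76, -2.39]
0.086 -120 [0.18, 0.59, -0.18, 1.8, 0.15, 0.76, -2.18]
0.086 -105 [0.22, 0.59, -0.25, 1.8, 0.2, 0.77, -1.96]
0.086 -90 [0.26, 0.6, -0.31, 1.8, 0.25, 0.78, -1.75]
0.086 -75 [0.3, 0.61, -0.37, 1.8, 0.29, 0.79, -1.53]
0.086 -60 [0.33, 0.61, -0.43, 1.8, 0.34, 0.8, -1.31]
0.086 -45 [0.37, 0.62, -0.49, 1.8, 0.39, 0.81, -1.1]
0.086 -30 [0.41, 0.64, -0.56, 1.8, 0.44, 0.83, -0.89]
0.086 -15 [0.45, 0.65, -0.63, 1.8, 0.5, 0.85, -0.68]
0.086 0 [0.49, 0.67, -0.69, 1.8, 0.54, 0.87, -0.46]
0.086 15 [0.52, 0.68, -0.74, 1.8, 0.58, 0.89, -0.23]
0.086 30 [0.55, 0.7, -0.8, 1.8, 0.62, 0.91, -0.01]
0.086 45 [0.57, 0.71, -0.85, 1.8, 0.66, 0.94, 0.22]
0.086 60 [0.6, 0.73, -0.9, 1.8, 0.69, 0.96, 0.45]
0.086 75 [0.62, 0.75, -0.95, 1.8, 0.73, 0.99, 0.67]
0.086 90 [0.63, 0.76, -0.97, 1.8, 0.74, 1.0, 0.92]
0.086 105 [0.63, 0.76, -0.98, 1.8, 0.75, 1.0, 1.18]
0.086 120 [0.73, 0.88, -1.23, 1.8, 0
[... 745 characters left out ...]
, 1.55, 0.37, 1.26, -0.82]
0.27 -15 [0.59, 0.5, -0.85, 1.55, 0.39, 1.27, -0.58]
0.27 0 [0.61, 0.51, -0.9, 1.55, 0.41, 1.28, -0.34]
0.27 15 [0.63, 0.53, -0.94, 1.55, 0.44, 1.29, -0.11]
0.27 30 [0.65, 0.54, -0.98, 1.55, 0.46, 1.3, 0.13]
0.27 45 [0.67, 0.55, -1.02, 1.55, 0.48, 1.31, 0.37]
0.27 60 [0.68, 0.56, -1.04, 1.55, 0.49, 1.32, 0.63]
0.27 75 [0.67, 0.55, -1.02, 1.55, 0.48, 1.31, 0.9]
0.27 90 [0.68, 0.56, -1.05, 1.55, 0.5, 1.32, 1.14]
0.27 105 [0.7, 0.58, -1.11, 1.55, 0.53, 1.34, 1.37]
0.27 120 [0.75, 0.63, -1.22, 1.55, 0.6, 1.39, 1.56]
0.27 135 [0.75, 0.63, -1.22, 1.55, 0.6, 1.39, 1.83]
0.27 150 [0.75, 0.63, -1.22, 1.55, 0.6, 1.39, 2.09]
0.27 165 [0.75, 0.63, -1.22, 1.55, 0.6, 1.39, 2.35]
```

Run:
```python
from h import *
bot.move_pose([0.5776,-0.0608,0.30],down(np.radians(-75)))
print(read_t())
img,K,W=cam("wrist"); cv2.imwrite("pics/w0.png",img[:,:,::-1]); np.savez("w0.npz",img=img,K=K,W=W)
```

```text
2.6
```

View pics/w0.png

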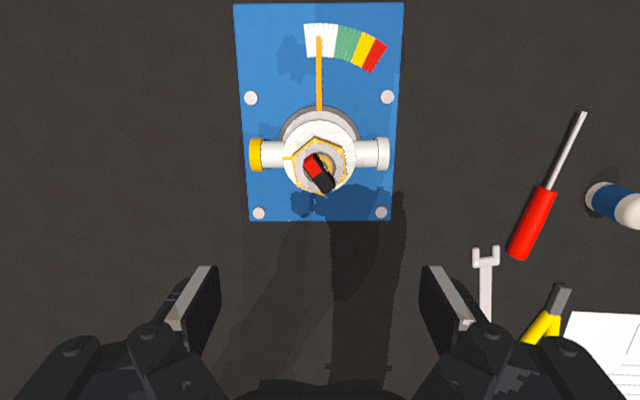

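The wrist view shows the bar at about (319,173), red end at upper left (312,167), yellow port band at (256,155), far port at (384,153), and the nut around (320,165). I'll zoom to pick its colours and corners.

Run:
```python
from h import *
d=np.load("w0.npz");img,K,W=d["img"],d["K"],d["W"]
cv2.imwrite("pics/w0c.png",cv2.resize(img[120:210,240:400],None,fx=5,fy=5,interpolation=cv2.INTER_CUBIC)[:,:,::-1])
m=mask(img,(0,150,70),(8,255,255))|mask(img,(172,150,70),(180,255,255)); m[:,:290]=0;m[:,350:]=0;m[:130]=0;m[200:]=0
P=cast(np.argwhere(m)[:,::-1],K,W,0.154); print("red",len(P),P.mean(0))
print(cv2.minAreaRect((P[:,:2]*1000).astype(np.float32)))
y=mask(img,(20,150,120),(32,255,255)); y[:,:245]=0;y[:,266:]=0;y[:130]=0;y[180:]=0
p=np.argwhere(y)[:,::-1]; print(p.mean(0),len(p),p.min(0),p.max(0)); print("yel",cast(p.mean(0),K,W,0.06))
```

```text
red 254 [ 0.58806769 -0.05251058  0.154     ]
((588.20068359375, -52.19002914428711), (18.169315338134766, 11.589345932006836), 45.262733459472656)
[255.12084592 154.55891239] 331 [250 139] [262 170]
yel [[0.5616863 0.0076716 0.06     ]]
```

View pics/w0c.png

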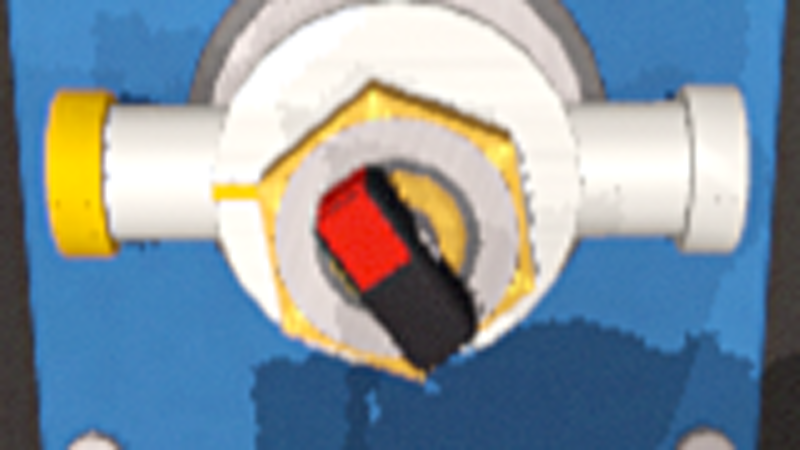

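The crop shows the bar's red top face with edge corners near crop (365,293)/(318,232) and (411,258), black tail to (430,370); nut corners near (374,82), (513,140), (530,290), (425,378), (288,330), (260,185).

Run:
```python
from h import *
d=np.load("w0.npz");img,K,W=d["img"],d["K"],d["W"]
f=lambda a,z: cast((np.array(a)+.5)/5-.5+np.array([240,120]),K,W,z)[:,:2]
ang=lambda v: np.degrees(np.arctan2(v[1],v[0]))
print("cam",W[:3,3])
b=f([(318,232),(365,293),(411,258),(432,370)],.154); print(b.round(4).tolist())
print("edge",ang(b[0]-b[1]),ang(b[0]-b[3]),"boundary normal",ang(b[2]-b[1])+90, "bar centre",((b[1]+b[2])/2).round(4))
n=f([(374,82),(513,140),(530,290),(425,378),(288,330),(260,185)],.115)
c=(n[:3]+n[3:])/2;print("nut c",c.round(4).tolist(),c.mean(0)); 
a=np.array([ang(v) for v in n[:3]-n[3:]]);print("corner",a,a%60, np.linalg.norm(n[:3]-n[3:],axis=1))
p=f([(70,171),(727,169)],.06);print("port",p,ang(p[0]-p[1]))
m=cast([[255.1,154.6],[383,153]],K,W,0.071)[:,:2]; print(ang(m[0]-m[1]))
# needle
o=mask(img,(10,170,120),(19,255,255)); o[:, :310]=0;o[:,328:]=0;o[105:]=0
q=np.argwhere(o)[:,::-1]; P=cast(q,K,W,.015)[:,:2]; v=cv2.fitLine(P.astype(np.float32),2,0,.01,.01).ravel(); print("needle",len(P),ang(v[:2]))
```

```text
cam [ 0.6591998  -0.04028799  0.44290176]
[[0.5865, -0.0455], [0.5781, -0.0559], [0.5862, -0.0619], [0.5677, -0.0707]]
edge 51.299753180748894 53.2621146220402 boundary normal 53.12985746244292 bar centre [ 0.5821 -0.0589]
nut c [[0.5803, -0.0616], [0.5798, -0.0614], [0.5794, -0.0611]] [ 0.57983777 -0.06137821]
corner [ 24.49697969 -34.10570844 -96.82459471] [24.49697969 25.89429156 23.17540529] [0.05935169 0.05742463 0.05607009]
port [[ 0.56209064  0.00947679]
 [ 0.60023938 -0.13154575]] 105.13708455070943
105.68722987072675
needle 20 20.989538
```

Run:
```python
from h import *
A=[0.5795,-0.061]
r=np.radians
bot.move_pose(A+[0.19],down(r(-37.5)))
bot.move_l(A+[0.128],down(r(-37.5)),max_speed=.08)
bot.set_gripper(0.0)
print(read_t(),read_opening(),read_finger_force(),read_ft_force().round(1),read_moment().round(2),np.degrees(yaw()))
for a in (-20,0,16.5):
    bot.move_l(A+[0.128],down(r(a)))
    print(a,read_t(),read_opening(),read_ft_force().round(1),read_moment().round(2),np.degrees(yaw()),read_ee_pos().round(4))
```

```text
4.7917 0.012939526139367446 58.439379036426544 [-3.2 -0.1  4.5] [ 0.13  0.67 -0.02] -37.4897808054806
-20 5.25 0.012705422389867575 [-4.1  0.8  6.5] [ 0.24  0.82 -0.03] -19.95651848110302 [ 0.579  -0.0606  0.1282]
0 5.75 0.012725817818582032 [-4.3  1.8  6.7] [ 0.19  1.04 -0.03] 0.04719311976797901 [ 0.5788 -0.0606  0.1283]
16.5 6.1917 0.012849690724508388 [-6.1  0.7  7.4] [ 0.22  1.2  -0.08] 16.55137134866227 [ 0.5787 -0.0606  0.1283]
```

Run:
```python
from h import *
A=[0.5783,-0.0606]
bot.set_gripper(0.085); print(read_finger_force(),read_ft_force().round(1))
p=read_ee_pos(); bot.wait(.15)
bot.move_l([p[0],p[1],0.2])
bot.move_pose([0.5776,-0.0608,0.27],down(np.radians(-75)))
img,K,W=cam("wrist"); np.savez("w1.npz",img=img,K=K,W=W); print(read_t())
cv2.imwrite("pics/w1.png",cv2.resize(img[100:220,240:400],None,fx=5,fy=5,interpolation=cv2.INTER_CUBIC)[:,:,::-1])
```

```text
0.0 [-0.4  0.1  0.7]
8.9
```

View pics/w1.png

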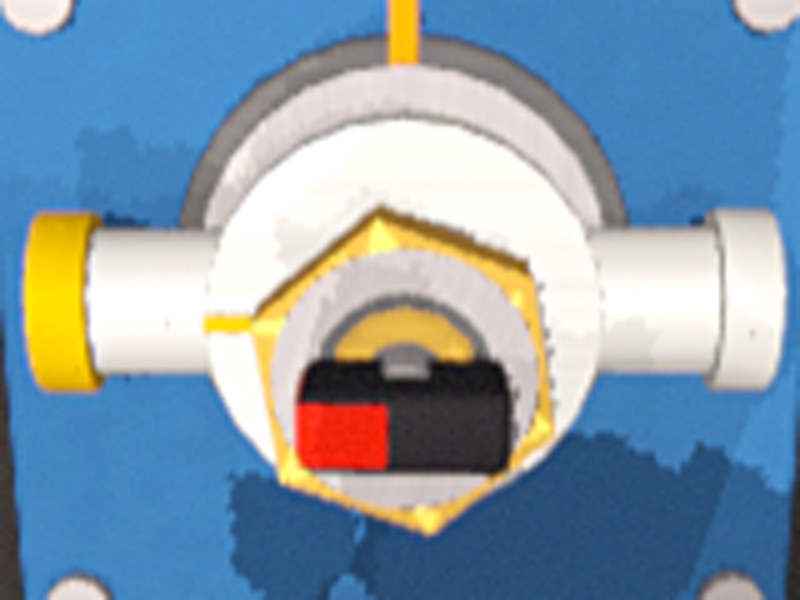

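The bar's red end now points left along the port line: bar edge (302,470)–(500,473) is parallel to the ports, and the needle is at rest. The nut hasn't moved.

Run:
```python
from h import *
d=np.load("w1.npz");K,W=d["K"],d["W"]
n=cast((np.array([(380,207),(528,262),(550,430),(430,535),(283,483),(255,315)])+.5)/5-.5+np.array([240,100]),K,W,.115)[:,:2]
v=n[:3]-n[3:]; c=np.degrees(np.arctan2(v[:,1],v[:,0]))%60; print("corner",c,((n[:3]+n[3:])/2).mean(0))
A=[0.5783,-0.0606]; r=np.radians
a0=c.mean()+30
bot.move_pose(A+[0.19],down(r(a0)))
print(a0,bot.move_l(A+[0.0875],down(r(a0)),max_speed=.06,threshold=8),read_ee_pos().round(4))
m0=read_moment()
bot.set_gripper(0.0)
print(read_t(),read_opening(),read_finger_force(),read_ft_force().round(1),m0.round(3),read_moment().round(3))
```

```text
corner [23.61208037 28.22537707 23.2175891 ] [ 0.58035423 -0.06087515]
55.018348844556144 False [ 0.5785 -0.0606  0.0878]
12.8167 0.04875566538565637 63.28422546386719 [-2.8 -0.5  4.8] [ 0.029  0.008 -0.03 ] [-0.347  0.374  0.058]
```

```bash
cat > turn.py <<'E'
from h import *
A=[0.5783,-0.0606]; A0=55.018
def go(a):
    bot.move_l(A+[0.0875-max(0,(A0-a))/360*.010],down(np.radians(a)))
    m=[];f=[]
    for _ in range(4): bot.wait(.02); m.append(read_moment()); f.append(read_ft_force())
    return np.mean(m,0),np.mean(f,0)
E
python3 - <<'E'
from turn import *
a=A0; ms=[]
while a>A0-165:
    s=A0-a; step=8 if s<50 else 2.5
    a-=step; m,f=go(a); ms.append(m[2])
    print(round(A0-a,1),round(read_t(),2),m.round(2),f.round(1),round(np.degrees(yaw()),1))
    base=np.median(ms[:5])
    if abs(m[2]-base)>0.3 : break
E
```

```text
8.0 13.18 [-0.34  0.48  0.01] [-2.  -1.9  6.8] 47.2
16.0 13.53 [-0.31  0.44  0.02] [-1.8 -1.4  6.7] 39.2
24.0 13.89 [-0.28  0.41  0.02] [-2.1 -1.2  6.7] 31.2
32.0 14.25 [-0.25  0.36 -0.  ] [-2.2 -1.3  6.9] 23.2
40.0 14.61 [-0.25  0.33  0.01] [-1.5 -1.4  6.3] 15.3
48.0 14.97 [-0.21  0.26  0.  ] [-1.2 -1.   6.7] 7.3
56.0 15.32 [-0.24  0.21  0.02] [-0.7 -1.5  6.5] -0.7
58.5 15.64 [-0.26  0.2   0.04] [-0.5 -1.2  6.7] -3.2
61.0 15.96 [-0.25  0.19  0.05] [-0.3 -1.1  6.8] -5.7
63.5 16.27 [-0.25  0.17  0.03] [-0.9 -1.2  6.8] -8.2
66.0 16.59 [-0.23  0.17  0.08] [-0.6 -1.1  6.4] -10.7
68.5 16.91 [-0.25  0.14  0.02] [-0.7 -1.3  5.8] -13.2
71.0 17.23 [-0.24  0.13  0.02] [-0.1 -1.3  6.7] -15.7
73.5 17.54 [-0.27  0.1   0.05] [-0.1 -1.2  6.2] -18.2
76.0 17.86 [-0.24  0.12  0.02] [-0.5 -1.1  6.3] -20.7
78.5 18.18 [-0.27  0.07  0.  ] [-0.1 -1.   6.1] -23.2
81.0 18.49 [-0.27  0.04  0.02] [ 0.2 -1.2  5.9] -25.7
83.5 18.81 [-0.28  0.03  0.04] [ 0.1 -1.1  6.3] -28.2
86.0 19.12 [-0.28  0.04  0.04] [-0.4 -1.5  6. ] -30.7
88.5 19.44 [-0.26  0.03  0.04] [ 0.3 -1.2  5.7] -33.2
91.0 19.76 [-0.26  0.01  0.03] [ 0.4 -1.1  6. ] -35.7
93.5 20.07 [-0.28 -0.    0.03] [ 0.3 -1.5  5.7] -38.2
96.0 20.39 [-0.31 -0.03  0.06] [ 0.3 -1.8  5.8] -40.7
98.5 20.71 [-0.32 -0.05  0.04] [ 0.5 -1.6  5.9] -43.2
101.0 21.02 [-0.3  -0.05  0.01] [ 0.5 -1.6  6.3] -45.7
103.5 21.34 [-0.32 -0.05  0.04] [ 0.5 -1.6  5.4] -48.2
106.0 21.66 [-0.31 -0.05  0.04] [ 0.4 -1.6  5.6] -50.7
108.5 21.98 [-0.35 -0.07  0.02] [ 0.7 -1.8  5.9] -53.2
111.0 22.29 [-0.34 -0.06  0.03] [ 0.4 -1.4  5.7] -55.7
113.5 22.61 [-0.33 -0.09  0.05] [ 0.8 -1.8  5.3] -58.2
116.0 22.93 [-0.35 -0.11  0.03] [ 0.4 -1.6  5.6] -60.7
118.5 23.24 [-0.39 -0.11  0.01] [ 0.5 -1.8  5.4] -63.2
121.0 23.56 [-0.4  -0.1   0.09] [ 0.7 -1.7  5.9] -65.7
123.5 23.88 [-0.41 -0.04  0.17] [ 0.6 -2.5  6.5] -68.2
126.0 24.19 [-0.43 -0.07  0.29] [ 0.2 -2.1  6.8] -70.7
128.5 24.51 [-0.48 -0.03  0.35] [-0.1 -2.6  7.1] -73.2
```

Seating is at about 120.5° of turn and the moment rise (0.11 N m per 2.5°) matches the spring. About 7° more brings the needle to mid-green.

Run:
```python
from turn import *
for s in (131,133.3,135.3):
    m,f=go(A0-s); print(s,m.round(2),f.round(1),read_finger_force())
bot.wait(.5); print(read_t(),read_moment().round(2))
img,K,W=cam("wrist"); i2,_,_=cam("top")
cv2.imwrite("pics/w2.png",np.hstack([cv2.resize(img,(480,300)),cv2.resize(i2[120:240,270:390],(300,300))])[:,:,::-1])
```

```text
131 [-0.46  0.01  0.47] [ 0.1 -3.1  7.7] 63.65993857383728
133.3 [-0.52  0.02  0.55] [-0.2 -2.8  8.2] 63.71185898780823
135.3 [-0.52  0.06  0.64] [ 0.1 -2.6  9.2] 63.75100493431091
25.9583 [-0.52  0.11  0.59]
```

View pics/w2.png

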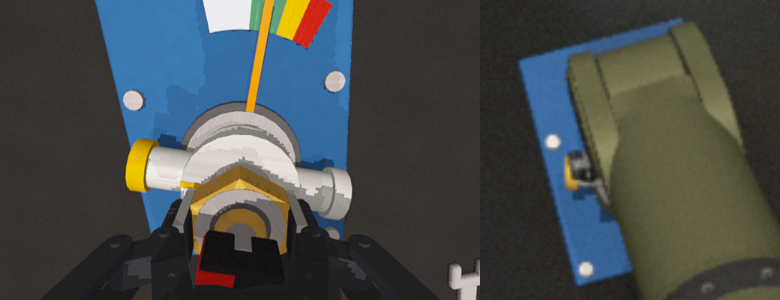

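The needle stands at x≈264 inside the green (250–283), and the bar is still along the ports. Now I'll let go and check.

Run:
```python
from turn import *
bot.set_gripper(0.085); bot.wait(.2); print(read_finger_force(),read_ft_force().round(1),read_opening())
p=read_ee_pos(); bot.move_l([p[0],p[1],0.27],max_speed=.1)
img,K,W=cam("wrist"); print(read_t())
cv2.imwrite("pics/w3.png",cv2.resize(img[:240,200:440],(600,600),interpolation=cv2.INTER_CUBIC)[:,:,::-1])
```

```text
0.0 [ 0.5 -0.2  0.1] 0.08489295196290024
28.775
```

View pics/w3.png

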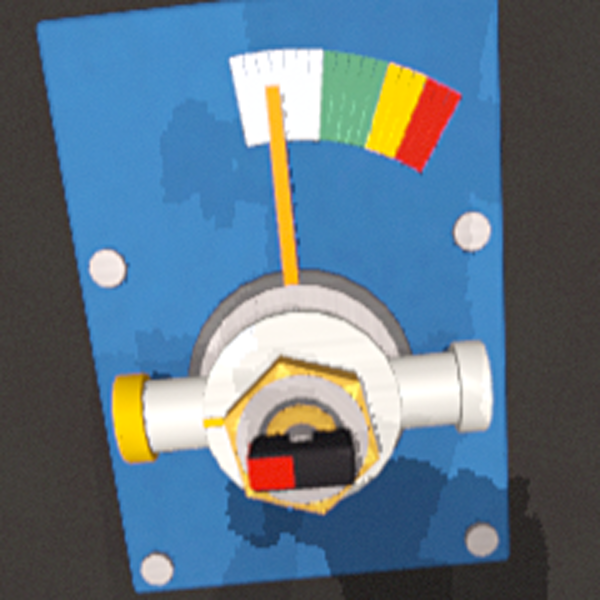

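The needle is back at zero at (272,90) in the white, the bar is parallel to the port line within about 1°, and the nut is seated.

```bash
python3 -c "
from workcell import *
print(bot.finish_job())"
```

```text
the job is handed in; nothing more can be done
None
```

The job is handed in: in the camera images the bar's red end is at the yellow port (within about 1°), the nut was tightened to about 0.6 N m with the needle in mid-green, and after release the needle is back at zero; the bystanders were never approached, and no verdict came back from the hand-in.

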